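# Dry-fit the hardware on a guitar body

### The arm

A 7-joint arm with a two-finger parallel gripper is mounted at the origin on the work surface. World frame = base frame: x ahead of the robot, y to its left, z up, the work surface at z = 0. Lengths are in mm, angles in rad, forces in N, time in s.
With the tool pointing down it reaches from about 350 to 775 mm from the base axis. Payload 3.1 kg.
Tool frame: the origin (TCP) lies at the very end of the fingers, on their centre line; the grasp point (between the pads) lies 19 mm behind it; z points along the fingers, y is the line along which they close (so a half turn about z gives the same grasp; the last joint's range is limited). The gripper opens to 85 mm and grips with 20 to 120 N. Pads are 22 mm wide; open, the fingers measure 114 mm over their backs; the gripper's body (76 mm by 85 mm) begins 54 mm behind the grasp point. The pads swing forward as they close: fully open they stand 13 mm farther back than shut.
Start: joints at [-1.33, 0.311, 0.014, 1.512, -0.004, 1.319, -0.027], TCP at [153.447, 528.177, 231.304] pointing down, gripper open.
Joint ranges: [-2.7, 2.7], [-0.3, 1.91], [-1.27, 1.3], [0.12, 2.57], [-1.44, 4.58], [0.2, 2.03], [-3.05, 3.05]. Speed limits (rad/s): [2.79, 2.79, 3.14, 3.14, 3.14, 3.14, 3.14].

### API

Orientations are given as a unit quaternion [x, y, z, w].
In Python, from bench import robot gives the robot as it stands. The module is installed in compiled form; this text tells all that it offers.
- The arm moves only by the tool arm_command, never from a script. Its arguments are lists of equal length, an entry for each row: "jaw": the opening, from 0 (shut) to 1 (fully open); "xyz": the shift along the tool's x, y, z as a fraction of full scale, a list of three; "turn": the turn, a rotation vector about the tool's x, y, z as a fraction of full scale, a list of three. A call has 1 to 20 rows; each row shifts and turns the commanded pose from where the row before left it, along the tool's axes as they then stand; what a row does not reach is not made up. Full scale, the value 1, is 0.025 m for a shift and 4 degrees for a turn. A row lasts 1/12 s, in which the tool goes at most 41.7 mm and 7.16 degrees, less where a joint would pass 70% of its speed; a pose out of reach is approached as far as the arm can. A call with a number of a shift or a turn outside -1 to 1 is refused whole. A call with a gripper value outside its range is refused whole. The fingers move at their own pace and stop on an object; "force" is the grip in N (left out, the last holds). Time passes only in rows, so rows that do not move let the fingers close. It gives the time, the measured TCP pose, the force, the opening and the grip force at its end, in the units of the state.
- robot.observe(): the state, without advancing time (a new reading comes with each control period).
- robot.capture(name): name is "side" or "top"; returns the picture (400x640x3 uint8, red, green, blue); there is no depth.
- robot.camera_params(name): a dict with "camera_matrix" (3x3 intrinsics, pixels), "k1" (the pictures are not rectified: a ray, as slopes to the right and down, at radius r is drawn at 1 + k1 r^2 times it, then the intrinsics apply), "R" (3x3) and "t" (3): a world point X has camera coordinates R X + t. Camera axes: x right, y down, z forward; pixel columns grow to the right and rows downward; lengths in mm; the calibration is good to about 2 mm. A picture is of the moment at which its call begins. camera_params takes no time and is no camera call.
- robot.finish_job(): hands the job in; it is judged then, once.
The state is a dict: "t": time; "joint_positions": joint angles; "dq": joint speeds; "tau": joint torques, N m; "tool_pos": TCP position; "ee_rot": TCP orientation; "force": force on the tool from outside, world axes, zero at the start; "ft_torque": the same for the moment, N m; "grip_width": finger opening in mm; "gripper_force": force on a finger pad.
Only numpy, scipy, OpenCV 4.12 (cv2) and the standard library are available. Lean on these libraries where they do the work, as an engineer would, in place of code of your own. Each camera call takes 0.05 s, during which the arm holds its last target. There are 200 camera calls.

### The job

Lay out the hardware on the guitar body for a dry fit: the black pickup flat across the centre line about 1 cm from the neck pocket, the cream pickup across the centre line between the black pickup and the bridge plate with at least a finger's breadth (15 mm) clear on either side, and both square to the line and centred on it. Set the brass saddle bar flat on top of the bridge plate, centred and lengthwise along the plate's long side, and stand the red knob centred on the red washer and the black knob centred on the black washer. Let go of everything and leave the jar with the blue cap standing where it is.

Things in the scene. Friction and masses are not known exactly. Their poses are not given: they have to be found in the camera images.
- guitar: Target, fixed. Maple guitar body lying flat, top face 40 mm above the bench, dark edges, 335 mm long, 250 mm wide; any turn, left or right. Thin grey centre line along x. Neck pocket: dark-brown rectangle at the narrow end, flush, x = 105 to 168 mm, 56 mm wide; a small steel button at the tail end. Origin: underside, on the centre line, 170 mm from the tail; x along the line to the neck, z up.
- bridge: Target, fixed. Flat steel bridge plate with four nearly flush screw heads, on the centre line of the guitar's wide end: 42 mm along the line, 78 mm across it, 6 mm thick, on the guitar's top face. Origin: centre of its underside; axes parallel to the guitar's: x towards the neck, y along the 78 mm side.
- washer_red: Target, fixed. Red fibre washer on the guitar's top face, beside the bridge in the lower bout: disc of 34 mm diameter, 2 mm thick, with a small steel dot at the middle. Origin: centre of its underside. Red and black washers can be swapped, about 70 mm apart.
- washer_black: Target, fixed. Black washer, otherwise like the red one: 34 mm diameter, 2 mm thick, on the guitar's top face. Origin: centre of its underside.
- pickup_black: Loose. Black guitar pickup, a flat block 70 mm long, 38 mm wide, 20 mm high, with a row of six small round pole heads on top; it may face either way round. About 90 g. Starts flat on the green mat. Origin: centre of its underside; x across the 38 mm width, y along the 70 mm length, z up.
- pickup_cream: Loose. Cream-white guitar pickup, a flat block 70 mm long, 38 mm wide, 20 mm high, with a row of six small round pole heads on top; it may face either way round. About 90 g. Starts flat on the green mat. Origin: centre of its underside; x across the 38 mm width, y along the 70 mm length, z up.
- saddle: Loose. Brass saddle bar, 64 mm long, 14 mm wide, 14 mm high, with six fine dark grooves across its top. About 105 g. Starts flat on the green mat. Origin: centre of its underside; x across the 14 mm width, y along the 64 mm length, z up.
- knob_red: Loose. Red control knob, an upright cylinder of 25 mm diameter and 18 mm height with a small silver dot on top. About 30 g. Starts standing on the green mat. Origin: centre of its underside, z up.
- knob_black: Loose. Black control knob, an upright cylinder of 25 mm diameter and 18 mm height with a small silver dot on top. About 30 g. Starts standing on the green mat. Origin: centre of its underside, z up.
- jar: Bystander, loose: glass jar with a blue cap, 42 mm diameter, 48 mm high; not to be moved. Origin: centre of its underside. It and the five parts stand on a fixed green mat (250 x 300 mm, 3 mm thick, so undersides start 3 mm above the bench) in two rows of three, in any order, centres about 90 mm or more apart; a small steel ring lies between.

How it is judged (in metres and radians):
At the end, for the whole second after the job is handed in: Pickups flat, within 12 mm of the centre line and 15 deg of square; black 0-24 mm from the pocket, cream between it and the bridge, gaps 13 mm or more. Saddle flat on the plate, within 10 mm and 15 deg. Each knob upright on its washer within 10 mm. All at rest (y of pickup_black in the frame of guitar between -0.012 and 0.012 m and z of pickup_black in the frame of guitar between 0.034 and 0.046 m and angle between the x axis of each of pickup_black, pickup_cream and the x axis of guitar, either way round below 0.26 rad and angle between each of pickup_black, pickup_cream, saddle, knob_red, knob_black's own z axis and vertical below 0.1 rad and y of pickup_cream in the frame of guitar between -0.012 and 0.012 m and z of pickup_cream in the frame of guitar between 0.034 and 0.046 m and x of pickup_black in the frame of guitar between 0.062 and 0.089 m and x of pickup_cream in the frame of guitar below 0.045 m and horizontal distance between pickup_cream and pickup_black above 0.051 m and x of pickup_cream in the frame of bridge above 0.053 m and x of saddle in the frame of bridge between -0.01 and 0.01 m and y of saddle in the frame of bridge between -0.01 and 0.01 m and z of saddle in the frame of bridge between 0.002 and 0.01 m and angle between the y axis of saddle and the y axis of bridge, either way round below 0.26 rad and horizontal distance between knob_red and washer_red below 0.01 m and z of knob_red in the frame of washer_red between 0 and 0.005 m and horizontal distance between knob_black and washer_black below 0.01 m and z of knob_black in the frame of washer_black between 0 and 0.005 m and linear speed of each of pickup_black, pickup_cream, saddle, knob_red, knob_black below 0.02 m/s and angular speed of each of pickup_black, pickup_cream, saddle, knob_red, knob_black below 0.3 rad/s); the robot touches nothing.
It fails at once if the jar with the blue cap is moved more than 20 mm or tipped over (distance of jar from where it was at the start of the episode above 0.02 m or angle between jar's own z axis and vertical above 0.3 rad).
It also fails if it takes over 115 s, if anything falls off the work surface, if the arm or the gripper's body presses on something with over 40 N, if the wrist force passes 120 N, or if a joint passes its speed limit or range.

## Working session

There is one attempt and no reset: what is moved stays moved. The work goes in short steps, Python scripts to look and compute and a tool call to move; the robot and the scene stay as the last step left them, time stands still between calls to the robot, and variables do not carry over. Pictures are saved under pics/ and viewed, at most 16 in all, crops included, and the job is handed in when it is done.

Besides the shell and the picture viewer there is one more tool, called after "Emit:" as a command line: name --argument value ..., lists and objects as JSON in quotes. arm_command: Moves the arm, as the interface text tells. Its arguments: {"type":"object","properties":{"jaw":{"type":"array"},"xyz":{"type":"array"},"turn":{"type":"array"},"force":{"type":"number"}},"required":["jaw","xyz","turn"]}

```bash
mkdir -p pics; python3 - <<'E'
from bench import robot
import cv2
for n in("side","top"):
    cv2.imwrite(f"pics/{n}0.png",robot.capture(n)[:,:,::-1])
    p=robot.camera_params(n);print(n,p)
s=robot.observe();print(s)
E
```

```text
side {'camera_matrix': array([[402.89208468,   0.        , 318.06265993],
       [  0.        , 402.89208468, 196.62027288],
       [  0.        ,   0.        ,   1.        ]]), 'k1': -0.07733885544177123, 'R': array([[ 0.70572765, -0.70804472, -0.02492299],
       [-0.40138186, -0.37058534, -0.83759126],
       [ 0.58381597,  0.60111494, -0.54572863]]), 't': array([-361.14616096,  251.14234755,  649.38180761])}
top {'camera_matrix': array([[468.50962885,   0.        , 319.15145012],
       [  0.        , 468.50962885, 203.08868983],
       [  0.        ,   0.        ,   1.        ]]), 'k1': -0.07570147406993222, 'R': array([[ 0.01523043, -0.99973069,  0.01750945],
       [-0.9803151 , -0.01837761, -0.19658223],
       [ 0.19685107, -0.01417074, -0.98033099]]), 't': array([-19.41657458, 528.82048117, 939.86309269])}
{'t': 0.1, 'joint_positions': array([-1.32968987,  0.31165944,  0.01398449,  1.51284785, -0.00438393,
        1.31920057, -0.02716818]), 'dq': array([-2.08416917e-04, -5.72881372e-04,  1.28492679e-03, -4.31601197e-03,
       -7.34398950e-04,  2.78070856e-05,  9.03015291e-04]), 'tau': array([ 5.71551172e-04, -3.80856407e+01,  1.46328234e-01, -2.31243163e+01,
        1.21712481e-02,  8.10647121e-03,  1.31606222e-05]), 'tool_pos': array([153.28971586, 527.54980758, 230.34186574]), 'ee_rot': array([ 1.40872672e-01,  9.90027173e-01, -1.03788987e-03, -9.66531477e-05]), 'force': array([-0.24468678, -0.19113747, -0.05929314]), 'ft_torque': array([0.00380103, 0.01090458, 0.0294006 ]), 'gripper_force': 0.0, 'grip_width': 85.95535824540949}
```

View pics/top0.png

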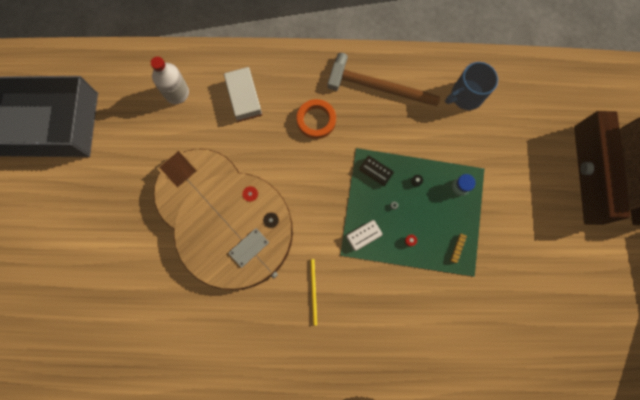

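View pics/side0.png

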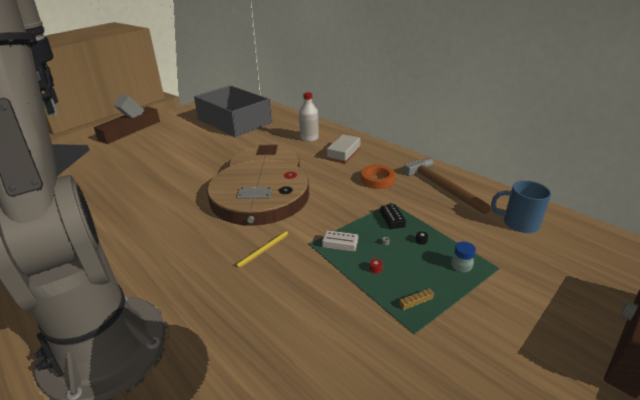

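The top view shows the guitar with pocket (178,168), bridge (248,248), red washer (250,193) and black washer (271,220). The mat carries the black pickup (377,171), black knob (417,181), cap (465,183), cream pickup (365,236), red knob (411,241) and saddle (458,249). The side view shows the same layout with the arm at the left.

```bash
cat > h.py <<'E'
import numpy as np,cv2
from bench import robot
P={n:robot.camera_params(n) for n in("side","top")}
def ray(n,uv):
    p=P[n];K=p["camera_matrix"];uv=np.atleast_2d(np.float64(uv))
    d=cv2.undistortPoints(uv[:,None],K,np.array([p["k1"],0,0,0,0.]))[:,0]
    return -p["R"].T@p["t"],np.c_[d,np.ones(len(d))]@p["R"]
def cast(n,uv,z):
    c,d=ray(n,uv);return (c+d*((z-c[2])/d[:,2])[:,None])[:,:2]
def proj(n,X):
    p=P[n];return cv2.projectPoints(np.float64(X).reshape(-1,3),cv2.Rodrigues(p["R"])[0],p["t"],p["camera_matrix"],np.array([p["k1"],0,0,0,0.]))[0][:,0]
def mask(im,lo,hi,box):
    h=cv2.cvtColor(im,cv2.COLOR_RGB2HSV);m=cv2.inRange(h,np.array(lo),np.array(hi))
    x0,y0,x1,y1=box;o=np.zeros_like(m);o[y0:y1,x0:x1]=m[y0:y1,x0:x1];return o
def rect(n,m,z):
    cs=cv2.findContours(m,cv2.RETR_EXTERNAL,cv2.CHAIN_APPROX_NONE)[0];c=max(cs,key=cv2.contourArea)[:,0]
    (x,y),(w,h),a=cv2.minAreaRect(cast(n,c,z).astype(np.float32))
    if w<h:w,h,a=h,w,a+90
    return np.round([x,y,w,h,(a+90)%180-90],1)  # angle of long side from world x
E
cat > m.py <<'E'
from h import *
im=robot.capture("top")
S={"pocket":((0,60,20),(15,255,110),(155,148,200,190),40),
"bridge":((0,0,80),(179,70,255),(222,225,272,272),46),
"wred":((170,150,80),(8,255,255),(236,180,262,206),42),
"wblk":((0,0,0),(179,255,60),(258,206,284,234),42),
"pblk":((0,0,0),(179,255,38),(358,152,395,190),23),
"pcre":((0,0,130),(40,110,255),(344,215,386,252),23),
"sad":((12,90,90),(30,255,255),(446,230,470,266),17),
"kred":((170,120,60),(8,255,255),(400,230,424,252),21),
"kblk":((0,0,0),(179,255,38),(408,172,426,190),21),
"cap":((105,120,60),(125,255,255),(450,170,478,196),51)}
v=im.copy()
for k,(lo,hi,b,z) in S.items():
    if lo[0]==170: m=mask(im,(170,lo[1],lo[2]),(179,255,255),b)|mask(im,(0,lo[1],lo[2]),(8,255,255),b)
    else: m=mask(im,lo,hi,b)
    print(k,rect("top",m,z),m.astype(bool).sum())
    v[m>0]=v[m>0]//2+np.array([0,127,0],np.uint8)if 0 else (0,255,255)
a=cv2.resize(im[145:285,150:300],None,fx=4,fy=4,interpolation=2)
b=cv2.resize(v[145:285,150:300],None,fx=2,fy=2);c=cv2.resize(v[145:285,335:485],None,fx=4,fy=4,interpolation=0)
g=cv2.resize(im[145:285,335:485],None,fx=4,fy=4,interpolation=2)
def sv(n,x,y):
    o=np.hstack([x,y]);o=cv2.resize(o,(800,int(800*o.shape[0]/o.shape[1])));cv2.imwrite(f"pics/{n}.png",o[:,:,::-1])
sv("guit",a,cv2.resize(v[145:285,150:300],None,fx=4,fy=4,interpolation=0));sv("mat",g,c)
E
python3 m.py
```

```text
pocket [603.3 300.8  64.1  53.6  43.1] 670
bridge [433.3 136.6  76.5  40.7 -46.4] 698
wred [549.5 138.3  30.3  28.6 -88.9] 161
wblk [493.7  92.2  23.8  23.4   1.9] 92
pblk [ 597.3 -128.    60.8    9.2   58. ] 94
pcre [ 467.3 -109.8   69.9   38.3  -59.1] 564
sad [ 442.  -317.    65.5   15.8  -21.7] 208
kred [ 457.6 -210.2   24.4   21.8  -89.2] 93
kblk [ 588.9 -223.8   19.6   17.3  -44.5] 40
cap [ 581.6 -329.    35.9   35.   -46. ] 229
```

View pics/guit.png

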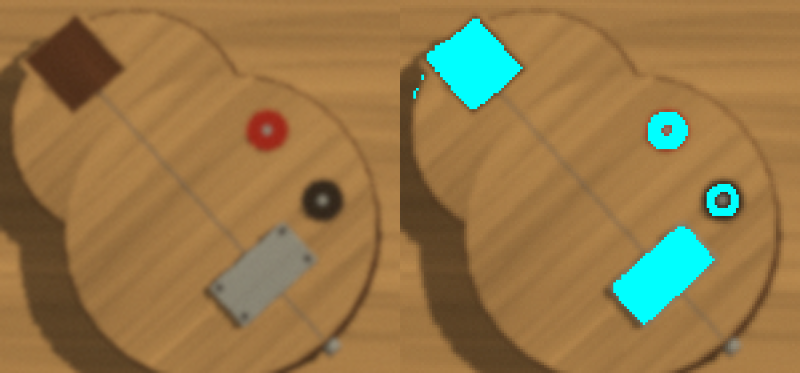

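View pics/mat.png

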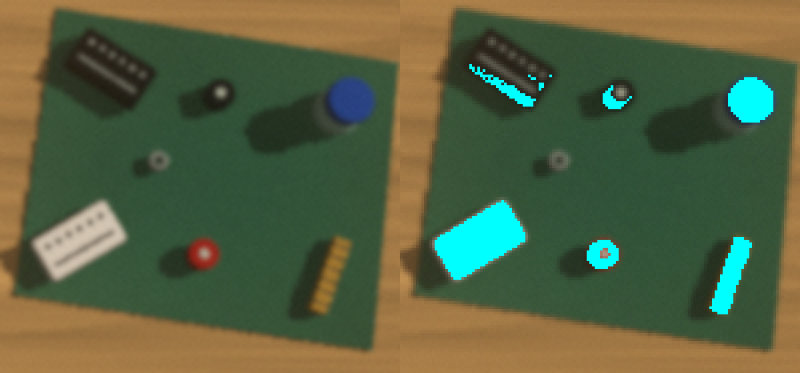

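The crops show that the cream pickup, saddle, bridge, pocket and red parts mask cleanly. The black pickup (crop 110,68) and both black discs do not, so I'll use a low-saturation mask and the silver dots for those, and check them against the side view.

```bash
cat >> h.py <<'E'
def dot(n,im,X,r=3):
    u,v=np.round(proj(n,X)[0]).astype(int);g=im[v-r:v+r+1,u-r:u+r+1].astype(float)
    w=g.min(2);w=np.clip(w-np.percentile(w,70),0,None);yy,xx=np.mgrid[v-r:v+r+1,u-r:u+r+1]
    return [(w*xx).sum()/w.sum(),(w*yy).sum()/w.sum()]
def go(x,y,z,yaw=None):
    from scipy.spatial.transform import Rotation as R
    s=robot.observe();r=R.from_quat(s["ee_rot"]);M=r.as_matrix()
    d=M.T@(np.array([x,y,z])-s["tool_pos"])/25
    a=np.degrees(np.arctan2(M[1,1],M[0,1]))
    print("shift units",np.round(d,2),"turnz units",None if yaw is None else round(((a-yaw+180)%360-180)/4,2),"tool_y",round(a,1),"t",s["t"])
E
python3 - <<'E'
from h import *
T=robot.capture("top");S=robot.capture("side")
for k,X in dict(wred=(549,139,42),wblk=(494,92,42),kred=(457,-210,21),kblk=(592,-224,21)).items():
    z=X[2];a=dot("top",T,X);b=dot("side",S,X)
    print(k,cast("top",a,z).round(1),cast("side",b,z).round(1))
h=cv2.cvtColor(T,cv2.COLOR_RGB2HSV)
m=mask(T,(0,0,0),(179,110,255),(356,152,396,190));m[T[...,1].astype(int)>T[...,0].astype(int)+8]=0
print("pblk",rect("top",m,23),(m>0).sum())
cv2.imwrite("pics/pb.png",np.hstack([cv2.resize(T[148:195,350:400],None,fx=8,fy=8,interpolation=0)[:,:,::-1],cv2.resize(np.dstack([m]*3)[148:195,350:400],None,fx=8,fy=8,interpolation=0)]))
# side crosscheck
print("side cream",rect("side",mask(S,(0,0,150),(40,70,255),(318,226,362,254)),23))
print("side bridge",rect("side",mask(S,(0,0,100),(179,60,255),(230,180,276,204)),46))
m=mask(S,(12,110,110),(30,255,255),(394,284,440,312));print("side sad",rect("side",m,17))
go(467,-110,150,30.9)
E
```

```text
wred [[549.7 139. ]] [[549.2 138.7]]
wblk [[493.4  92.3]] [[495.1  93.3]]
kred [[ 458.3 -211.8]] [[ 459.3 -210.7]]
kblk [[ 593.7 -228.2]] [[ 594.3 -227.3]]
pblk [ 608.3 -126.2   79.1   56.4   56.1] 681
side cream [ 466.3 -112.9   67.7   39.1  -58.9]
side bridge [433.8 134.3  77.9  44.3 -47.5]
side sad [ 438.1 -319.9   67.3   22.   -22.1]
shift units [-19.17 -21.     3.26] turnz units 10.73 tool_y 73.8 t 0.25
```

View pics/pb.png

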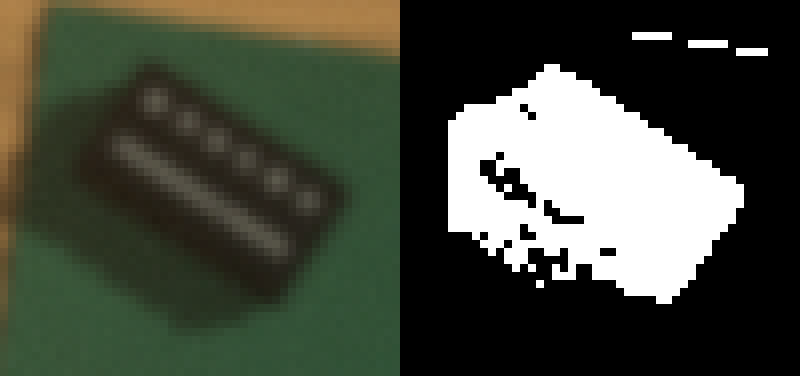

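The black pickup's far-edge corners sit at about (368.3,155.6) and (393.2,171.2) in the full image. Its lower mask edge merges with the shadow, so I'll use the far edge plus half the width.

Emit:
arm_command --jaw '[0.7,0.7,0.7,0.7,0.7,0.7,0.7,0.7,0.7,0.7,0.7,0.7,0.7,0.7,0.7,0.7,0.7,0.7,0.7,0.7]' --xyz '[[-0.9,-0.95,0.1],[-0.9,-0.95,0.1],[-0.9,-0.95,0.1],[-0.9,-0.95,0.1],[-0.9,-0.95,0.1],[-0.9,-0.95,0.1],[-0.9,-0.95,0.1],[-0.9,-0.95,0.1],[-0.9,-0.95,0.1],[-0.9,-0.95,0.1],[-0.9,-0.95,0.1],[-0.9,-0.95,0.1],[-0.9,-0.95,0.1],[-0.9,-0.95,0.1],[-0.9,-0.95,0.1],[-0.9,-0.95,0.1],[-0.9,-0.95,0.1],[-0.9,-0.95,0.1],[-0.9,-0.95,0.1],[-0.9,-0.95,0.1]]' --turn '[[0,0,0],[0,0,0],[0,0,0],[0,0,0],[0,0,0],[0,0,0],[0,0,0],[0,0,0],[0,0,0],[0,0,0],[0,0,0],[0,0,0],[0,0,0],[0,0,0],[0,0,0],[0,0,0],[0,0,0],[0,0,0],[0,0,0],[0,0,0]]' --force 40

```text
t: 1.92
tool_pos: [453.6, -54.8, 181.3]
ee_rot: [0.141, 0.99, 0.0, 0.0]
force: [-0.2, -0.3, 0.1]
grip_width: 59.9
gripper_force: 0.0
```

Emit:
arm_command --jaw '[0.7,0.7,0.7,0.7,0.7,0.7,0.7,0.7,0.7,0.7,0.7]' --xyz '[[0,0,0],[0,0,0],[0,0,0],[0,0,0],[0,0,0],[0,0,0],[0,0,0],[0,0,0],[0,0,0],[0,0,0],[0,0,0]]' --turn '[[0,0,1],[0,0,1],[0,0,1],[0,0,1],[0,0,1],[0,0,1],[0,0,1],[0,0,1],[0,0,1],[0,0,1],[0,0,0.7]]'

```text
t: 2.83
tool_pos: [453.0, -53.4, 181.3]
ee_rot: [0.494, 0.87, 0.0, -0.0]
force: [-0.2, -0.2, 0.1]
grip_width: 59.8
gripper_force: 0.0
```

```bash
python3 - <<'E'
from h import *
go(467,-111,60,30.9)
s=robot.observe();print(s["tool_pos"],s["grip_width"],s["joint_positions"].round(2))
A,B=cast("top",[[367.9,155.2],[393,170.9]],23);d=B-A;print(A,B,np.hypot(*d),np.degrees(np.arctan2(*d[::-1])))
d/=np.hypot(*d);n=np.array([d[1],-d[0]]);n=n if n[0]<0 else -n
print("c",(A+B)/2+19*n)
E
```

```text
shift units [-2.27 -0.7   4.85] turnz units -0.02 tool_y 30.8 t 2.8333
[452.99562299 -53.38757188 181.25802274] 59.75420000977017 [-0.59  0.19  0.77  1.86 -0.14  1.16  0.77]
[ 646.30659401 -118.23751333] [ 611.14801068 -174.06524012] 65.97621587689518 -122.20146052249008
c [ 612.64989028 -136.02631765]
```

Emit:
arm_command --jaw '[0.7,0.7,0.7,0.7,0.7,0.7,0.7,0.7,0.7,0.7,0.7,0.3,0.3,0.3,0.3,0.3,0.3]' --xyz '[[-0.76,-0.23,0.8],[-0.76,-0.23,0.8],[-0.75,-0.24,0.8],[0,0,0.8],[0,0,0.8],[0,0,0.8],[0,0,0.8],[0,0,0.6],[0,0,0.5],[0,0,0.27],[0,0,0],[0,0,0],[0,0,0],[0,0,0],[0,0,0],[0,0,0],[0,0,0]]' --turn '[[0,0,0],[0,0,0],[0,0,0],[0,0,0],[0,0,0],[0,0,0],[0,0,0],[0,0,0],[0,0,0],[0,0,0],[0,0,0],[0,0,0],[0,0,0],[0,0,0],[0,0,0],[0,0,0],[0,0,0]]'

```text
t: 4.25
tool_pos: [468.4, -111.4, 8.0]
ee_rot: [0.492, 0.87, 0.001, 0.001]
force: [0.4, -0.2, 6.3]
grip_width: 37.0
gripper_force: 41.7
```

```bash
python3 - <<'E'
from h import *
go(496.8,198.7,100,43.8)
cv2.imwrite("pics/g1.png",robot.capture("side")[120:320,200:520,::-1].repeat(2,0).repeat(2,1))
E
```

```text
shift units [10.04  7.37 -3.68] turnz units -3.2 tool_y 31.0 t 4.25
```

View pics/g1.png

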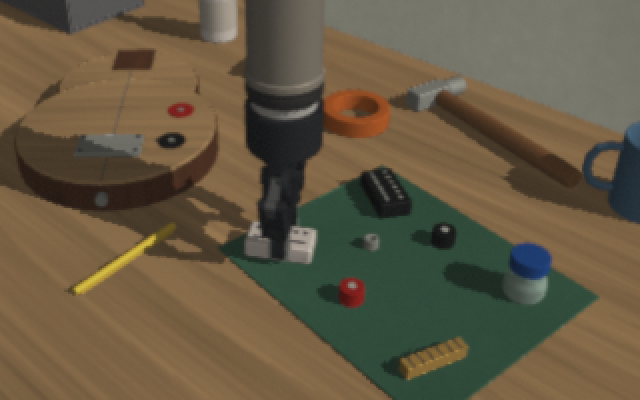

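The cream pickup sits centred between the fingers in the side view. Next: lift, carry it across and turn it.

Emit:
arm_command --jaw '[0.3,0.3,0.3,0.3,0.3,0.3,0.3,0.3,0.3,0.3,0.3,0.3,0.3,0.3,0.3,0.3,0.3,0.3,0.3,0.3]' --xyz '[[0,0,-0.5],[0,0,-0.8],[0,0,-0.9],[0,0,-0.9],[0.6,0.4,-0.6],[0.8,0.6,0],[0.8,0.6,0],[0.8,0.6,0],[0.8,0.6,0],[0.8,0.6,0],[0.8,0.6,0],[0.8,0.6,0],[0.8,0.6,0],[0.8,0.6,0],[0.8,0.6,0],[0.8,0.6,0],[0.64,0.37,0],[0,0,0],[0,0,0],[0,0,0]]' --turn '[[0,0,0],[0,0,0],[0,0,0],[0,0,0],[0,0,0],[0,0,0],[0,0,0],[0,0,0],[0,0,0],[0,0,0],[0,0,0],[0,0,0],[0,0,0],[0,0,0],[0,0,0],[0,0,0],[0,0,-0.8],[0,0,-0.8],[0,0,-0.8],[0,0,-0.8]]'

```text
t: 5.97
tool_pos: [495.2, 199.1, 99.0]
ee_rot: [0.389, 0.921, -0.001, -0.0]
force: [-0.2, -0.3, -1.2]
grip_width: 37.2
gripper_force: 40.9
```

```bash
python3 -c "
from h import *
go(496.8,198.7,46,43.8);print(robot.observe()['grip_width'])"
```

```text
shift units [-0.06  0.04  2.12] turnz units 0.09 tool_y 44.2 t 5.9667
37.191140955270384
```

Emit:
arm_command --jaw '[0.3,0.3,0.3,0.3,0.3,0.3,0.7,0.7,0.7,0.7,0.7,0.7,0.7,0.7,0.7]' --xyz '[[-0.06,0.04,0.6],[0,0,0.6],[0,0,0.5],[0,0,0.3],[0,0,0.12],[0,0,0],[0,0,0],[0,0,0],[0,0,0],[0,0,0],[0,0,-0.5],[0,0,-0.8],[0,0,-0.9],[0,0,-0.9],[0,0,-0.8]]' --turn '[[0,0,0],[0,0,0],[0,0,0],[0,0,0],[0,0,0],[0,0,0],[0,0,0],[0,0,0],[0,0,0],[0,0,0],[0,0,0],[0,0,0],[0,0,0],[0,0,0],[0,0,0]]'

```text
t: 7.22
tool_pos: [498.1, 198.5, 145.8]
ee_rot: [0.392, 0.92, 0.001, 0.001]
force: [0.1, -0.4, 0.4]
grip_width: 59.9
gripper_force: 0.0
```

```bash
python3 -c "
from h import *
go(612.6,-136,140,-32);print(robot.observe()['grip_width'])"
```

```text
shift units [-12.83  -5.95   0.23] turnz units 18.95 tool_y 43.8 t 7.2167
59.913241169389835
```

Emit:
arm_command --jaw '[0.7,0.7,0.7,0.7,0.7,0.7,0.7,0.7,0.7,0.7,0.7,0.7,0.7,0.7]' --xyz '[[-0.92,-0.42,0],[-0.92,-0.42,0],[-0.92,-0.42,0],[-0.92,-0.42,0],[-0.92,-0.42,0],[-0.92,-0.42,0],[-0.92,-0.42,0],[-0.92,-0.42,0],[-0.92,-0.42,0],[-0.92,-0.42,0],[-0.92,-0.42,0],[-0.92,-0.42,0],[-0.92,-0.42,0],[-0.87,-0.49,0.2]]' --turn '[[0,0,0],[0,0,0],[0,0,0],[0,0,0],[0,0,0],[0,0,0],[0,0,0],[0,0,0],[0,0,0],[0,0,0],[0,0,0],[0,0,0],[0,0,0],[0,0,0]]'

```text
t: 8.38
tool_pos: [613.9, -137.2, 140.3]
ee_rot: [0.392, 0.92, 0.0, 0.002]
force: [0.3, -0.2, 0.4]
grip_width: 59.9
gripper_force: 0.0
```

Emit:
arm_command --jaw '[0.7,0.7,0.7,0.7,0.7,0.7,0.7,0.7,0.7,0.7,0.7,0.7,0.7,0.7,0.7,0.7,0.7,0.7,0.7,0.7]' --xyz '[[0,0,0],[0,0,0],[0,0,0],[0,0,0],[0,0,0],[0,0,0],[0,0,0],[0,0,0],[0,0,0],[0,0,0],[0,0,0],[0,0,0],[0,0,0],[0,0,0],[0,0,0],[0,0,0],[0,0,0],[0,0,0],[0,0,0],[0,0,0]]' --turn '[[0,0,1],[0,0,1],[0,0,1],[0,0,1],[0,0,1],[0,0,1],[0,0,1],[0,0,1],[0,0,1],[0,0,1],[0,0,1],[0,0,1],[0,0,1],[0,0,1],[0,0,1],[0,0,1],[0,0,1],[0,0,1],[0,0,0.95],[0,0,0]]'

```text
t: 10.05
tool_pos: [612.5, -135.7, 139.1]
ee_rot: [0.875, 0.485, 0.0, 0.0]
force: [-0.3, 0.6, -0.5]
grip_width: 59.8
gripper_force: 0.0
```

```bash
python3 - <<'E'
from h import *
go(612.6,-136,8,-32)
cv2.imwrite("pics/g2.png",np.hstack([robot.capture("side")[100:300,300:500,::-1].repeat(2,0).repeat(2,1),robot.capture("top")[140:290,150:350,::-1].repeat(2,0).repeat(2,1)[:400:,:],][:1]))
T=robot.capture("top");cv2.imwrite("pics/g2t.png",cv2.resize(T[140:290,150:450],None,fx=2.6,fy=2.6)[:,:,::-1])
print("cream",rect("top",mask(T,(0,0,140),(40,80,255),(200,180,245,240)),60),)
E
```

```text
shift units [-0.01  0.01  5.24] turnz units -0.01 tool_y -32.0 t 10.05
cream [462.4 207.9  11.7   7.4 -70.1]
```

View pics/g2t.png

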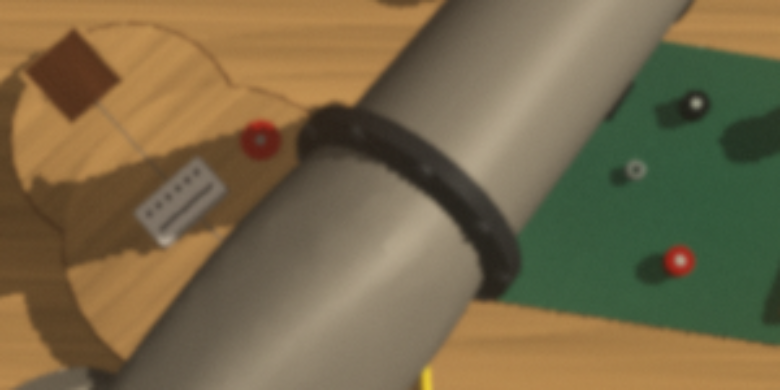

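View pics/g2.png

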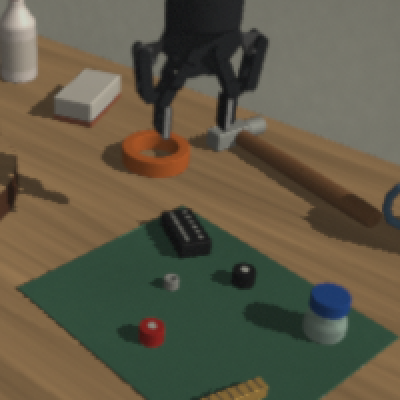

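The cream pickup is on the guitar and square, centred near top-view pixel (219,216). In the side view the fingers are over the black pickup, whose top centre is at about (393,215). I'll check that against the target.

```bash
python3 - <<'E'
from h import *
print(cast("side",[[392.7,214.5]],23), proj("side",[612.6,-136,23]))
S=robot.capture("side")
m=mask(S,(0,0,0),(179,255,75),(372,196,412,232));m[S[...,1].astype(int)>S[...,0].astype(int)+6]=0
print(rect("side",m,13),(m>0).sum())
print("cream",cast("top",[[219.2,216.5]],60))
E
```

```text
[[ 608.49980665 -142.23355349]] [[391.5371214  212.64029273]]
[ 616.9 -134.8   92.1   53.5   64.4] 406
cream [[495.10180254 198.12023409]]
```

Emit:
arm_command --jaw '[0.7,0.7,0.7,0.7,0.7,0.7,0.7,0.7,0.7,0.3,0.3,0.3,0.3,0.3,0.3]' --xyz '[[-0.1,0,0.8],[0,0,0.8],[0,0,0.8],[0,0,0.8],[0,0,0.8],[0,0,0.6],[0,0,0.4],[0,0,0.24],[0,0,0],[0,0,0],[0,0,0],[0,0,0],[0,0,0],[0,0,0],[0,0,0]]' --turn '[[0,0,0],[0,0,0],[0,0,0],[0,0,0],[0,0,0],[0,0,0],[0,0,0],[0,0,0],[0,0,0],[0,0,0],[0,0,0],[0,0,0],[0,0,0],[0,0,0],[0,0,0]]'

```text
t: 11.5
tool_pos: [612.1, -138.7, 9.5]
ee_rot: [0.875, 0.485, 0.001, 0.001]
force: [-0.4, 0.5, 5.0]
grip_width: 36.9
gripper_force: 41.6
```

```bash
python3 - <<'E'
from h import *
go(559.6,258.9,110,43.8)
cv2.imwrite("pics/g3.png",robot.capture("side")[130:260,300:490,::-1].repeat(3,0).repeat(3,1))
E
```

```text
shift units [ 12.38 -10.2   -4.04] turnz units -18.95 tool_y -32.0 t 11.5
```

View pics/g3.png

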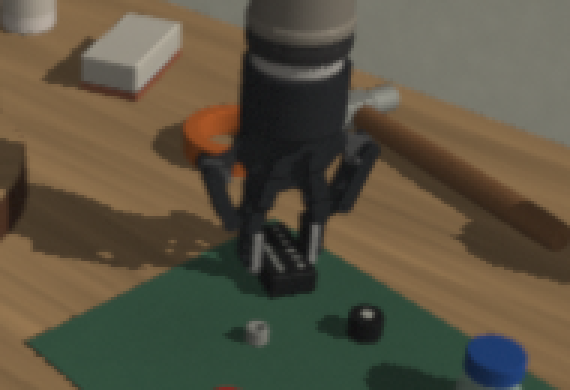

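The fingers grip the black pickup across its width near its middle.

Emit:
arm_command --jaw '[0.3,0.3,0.3,0.3,0.3,0.3,0.3,0.3,0.3,0.3,0.3,0.3,0.3,0.3,0.3,0.3,0.3,0.3,0.3]' --xyz '[[0,0,-0.5],[0,0,-0.8],[0,0,-0.9],[0,0,-0.9],[0,0,-0.9],[0.6,-0.5,0],[0.95,-0.78,0],[0.95,-0.78,0],[0.95,-0.78,0],[0.95,-0.78,0],[0.95,-0.78,0],[0.95,-0.78,0],[0.95,-0.78,0],[0.95,-0.78,0],[0.95,-0.78,0],[0.95,-0.78,0],[0.95,-0.78,0],[0.95,-0.78,0],[0.38,-0.34,0]]' --turn '[[0,0,0],[0,0,0],[0,0,0],[0,0,0],[0,0,0],[0,0,0],[0,0,0],[0,0,0],[0,0,0],[0,0,0],[0,0,0],[0,0,0],[0,0,0],[0,0,0],[0,0,0],[0,0,0],[0,0,0],[0,0,0],[0,0,0]]'

```text
t: 13.13
tool_pos: [556.6, 266.5, 107.5]
ee_rot: [0.873, 0.488, -0.0, -0.002]
force: [-0.6, 1.1, -0.5]
grip_width: 37.2
gripper_force: 40.9
```

Emit:
arm_command --jaw '[0.3,0.3,0.3,0.3,0.3,0.3,0.3,0.3,0.3,0.3,0.3,0.3,0.3,0.3,0.3,0.3,0.3,0.3,0.3,0.3]' --xyz '[[0,0,0],[0,0,0],[0,0,0],[0,0,0],[0,0,0],[0,0,0],[0,0,0],[0,0,0],[0,0,0],[0,0,0],[0,0,0],[0,0,0],[0,0,0],[0,0,0],[0,0,0],[0,0,0],[0,0,0],[0,0,0],[0,0,0],[0,0,0]]' --turn '[[0,0,-1],[0,0,-1],[0,0,-1],[0,0,-1],[0,0,-1],[0,0,-1],[0,0,-1],[0,0,-1],[0,0,-1],[0,0,-1],[0,0,-1],[0,0,-1],[0,0,-1],[0,0,-1],[0,0,-1],[0,0,-1],[0,0,-1],[0,0,-1],[0,0,-0.95],[0,0,0]]'

```text
t: 14.8
tool_pos: [558.6, 258.3, 108.2]
ee_rot: [0.392, 0.92, -0.0, -0.0]
force: [0.3, -0.9, -0.3]
grip_width: 37.0
gripper_force: 41.0
```

```bash
python3 -c "
from h import *
go(559.6,258.9,47.5,43.8);print(robot.observe()['grip_width'])"
```

```text
shift units [-0.01  0.05  2.43] turnz units -0.0 tool_y 43.8 t 14.8
37.02449174998778
```

Emit:
arm_command --jaw '[0.3,0.3,0.3,0.3,0.3,0.3,0.3,0.65,0.65,0.65,0.65,0.65,0.65,0.65,0.65,0.65]' --xyz '[[-0.01,0.05,0.6],[0,0,0.6],[0,0,0.6],[0,0,0.4],[0,0,0.2],[0,0,0.03],[0,0,0],[0,0,0],[0,0,0],[0,0,0],[0,0,0],[0,0,-0.5],[0,0,-0.8],[0,0,-0.9],[0,0,-0.9],[0,0,-0.9]]' --turn '[[0,0,0],[0,0,0],[0,0,0],[0,0,0],[0,0,0],[0,0,0],[0,0,0],[0,0,0],[0,0,0],[0,0,0],[0,0,0],[0,0,0],[0,0,0],[0,0,0],[0,0,0],[0,0,0]]'

```text
t: 16.13
tool_pos: [560.0, 260.0, 149.5]
ee_rot: [0.392, 0.92, 0.0, 0.0]
force: [-0.2, -0.7, 0.7]
grip_width: 55.4
gripper_force: 0.0
```

```bash
python3 -c "
from h import *
go(459,-211,140,-10)"
```

```text
shift units [-10.81 -15.96   0.37] turnz units 13.45 tool_y 43.8 t 16.1333
```

Emit:
arm_command --jaw '[0.6,0.6,0.6,0.6,0.6,0.6,0.6,0.6,0.6,0.6,0.6,0.6,0.6,0.6,0.6,0.6,0.6,0.6,0.6,0.6]' --xyz '[[-0.54,-0.8,0],[-0.54,-0.8,0],[-0.54,-0.8,0],[-0.54,-0.8,0],[-0.54,-0.8,0],[-0.54,-0.8,0],[-0.54,-0.8,0],[-0.54,-0.8,0],[-0.54,-0.8,0],[-0.54,-0.8,0],[-0.54,-0.8,0.2],[-0.54,-0.8,0.2],[-0.54,-0.8,0.2],[-0.54,-0.8,0.2],[-0.54,-0.8,0.2],[-0.54,-0.8,0.2],[-0.54,-0.8,0.2],[-0.54,-0.8,0.2],[-0.54,-0.8,0.2],[-0.54,-0.8,0.2]]' --turn '[[0,0,0],[0,0,0],[0,0,0],[0,0,0],[0,0,0],[0,0,0],[0,0,0],[0,0,0],[0,0,0],[0,0,0],[0,0,0],[0,0,0],[0,0,0],[0,0,0],[0,0,0],[0,0,0],[0,0,0],[0,0,0],[0,0,0],[0,0,0]]'

```text
t: 17.8
tool_pos: [458.2, -212.9, 98.2]
ee_rot: [0.392, 0.92, 0.0, 0.001]
force: [0.8, 0.6, -0.4]
grip_width: 51.0
gripper_force: 0.0
```

```bash
python3 - <<'E'
from h import *
go(458.8,-211.2,8,43.8)
T=robot.capture("top");cv2.imwrite("pics/g4.png",cv2.resize(T[140:290,150:350],None,fx=3.5,fy=3.5)[:,:,::-1])
E
```

```text
shift units [0.04 0.06 3.61] turnz units -0.0 tool_y 43.8 t 17.8
```

View pics/g4.png

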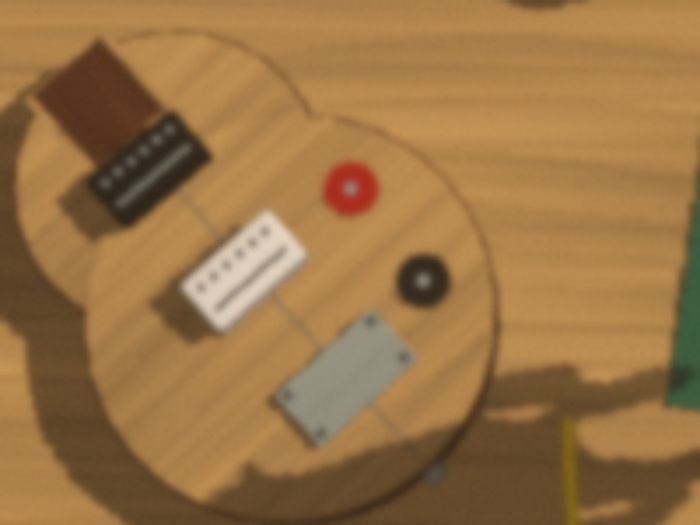

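Both pickups lie square across the line: black centred near (192.5,187.5) in the full top image, cream near (219.5,217).

Emit:
arm_command --jaw '[0.6,0.6,0.6,0.6,0.6,0.6,0.6,0.1,0.1,0.1,0.1,0.1,0.1,0.1]' --xyz '[[0.04,0.06,0.8],[0,0,0.8],[0,0,0.8],[0,0,0.6],[0,0,0.4],[0,0,0.15],[0,0,0],[0,0,0],[0,0,0],[0,0,0],[0,0,0],[0,0,0],[0,0,0],[0,0,0]]' --turn '[[0,0,0],[0,0,0],[0,0,0],[0,0,0],[0,0,0],[0,0,0],[0,0,0],[0,0,0],[0,0,0],[0,0,0],[0,0,0],[0,0,0],[0,0,0],[0,0,0]]' --force 25

```text
t: 19.02
tool_pos: [459.4, -210.3, 9.8]
ee_rot: [0.392, 0.92, 0.0, 0.001]
force: [-1.2, -0.1, 5.7]
grip_width: 22.3
gripper_force: 24.6
```

```bash
python3 - <<'E'
from h import *
go(549.5,138.9,100,43.8)
T=robot.capture("top")
print("cream",rect("top",mask(T,(0,0,140),(40,80,255),(198,195,242,240)),60))
m=mask(T,(0,0,0),(179,255,62),(174,172,212,206));print("black",rect("top",m,60),(m>0).sum())
b=cast("top",[[192.5,187.6]],60)[0];o=np.array([603.3,300.8]);u=np.array([.7218,.6921])
for p in(b,cast("top",[[219.5,216.8]],60)[0]):print("guitar x,y",136.5+(p-o)@u,(p-o)@[-u[1],u[0]])
E
```

```text
shift units [ 7.58 12.27 -3.61] turnz units -0.0 tool_y 43.8 t 19.0167
cream [494.1 197.8  70.   41.  -46.5]
black [555.5 260.7  65.6  38.8 -47.5] 344
guitar x,y 73.08208493291482 2.1575086268591406
guitar x,y -13.571917945123573 0.7213109285391195
```

Emit:
arm_command --jaw '[0.1,0.1,0.1,0.1,0.1,0.1,0.1,0.1,0.1,0.1,0.1,0.1,0.1,0.1,0.1,0.1,0.1,0.1,0.1,0.1]' --xyz '[[0,0,-0.5],[0,0,-0.8],[0,0,-0.9],[0,0,-0.9],[0.3,0.4,-0.5],[0.5,0.8,0],[0.5,0.8,0],[0.5,0.8,0],[0.5,0.8,0],[0.5,0.8,0],[0.5,0.8,0],[0.5,0.8,0],[0.5,0.8,0],[0.5,0.8,0],[0.5,0.8,0],[0.5,0.8,0],[0.5,0.8,0],[0.5,0.8,0],[0.5,0.8,0],[0.28,0.67,0]]' --turn '[[0,0,0],[0,0,0],[0,0,0],[0,0,0],[0,0,0],[0,0,0],[0,0,0],[0,0,0],[0,0,0],[0,0,0],[0,0,0],[0,0,0],[0,0,0],[0,0,0],[0,0,0],[0,0,0],[0,0,0],[0,0,0],[0,0,0],[0,0,0]]'

```text
t: 20.73
tool_pos: [548.2, 142.3, 99.0]
ee_rot: [0.391, 0.92, 0.001, -0.0]
force: [-0.6, 0.6, -0.6]
grip_width: 22.9
gripper_force: 24.6
```

Emit:
arm_command --jaw '[0.1]' --xyz '[[0,0,0]]' --turn '[[0,0,0]]'

```text
t: 20.82
tool_pos: [549.4, 145.5, 98.8]
ee_rot: [0.389, 0.921, 0.002, -0.0]
force: [-0.0, 0.8, -0.5]
grip_width: 22.5
gripper_force: 24.6
```

```bash
python3 - <<'E'
from h import *
go(549.5,138.9,50,43.8)
cv2.imwrite("pics/g5.png",robot.capture("side")[80:220,180:400,::-1].repeat(3,0).repeat(3,1))
E
```

```text
shift units [-0.2  -0.19  1.95] turnz units 0.11 tool_y 44.2 t 20.8167
```

View pics/g5.png

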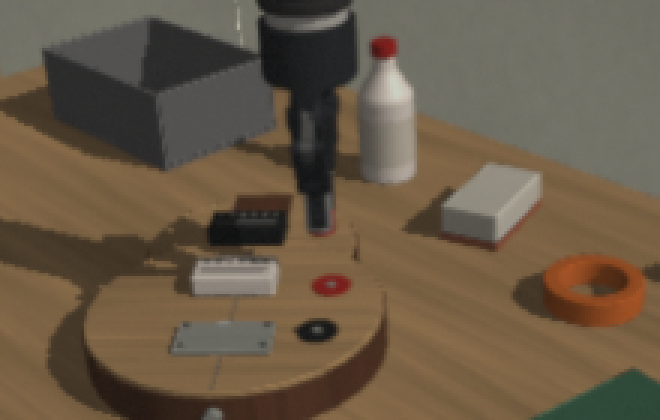

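The red knob is held between the fingertips (crop 320,232), and the arm is still settling over the red washer.

Emit:
arm_command --jaw '[0.1,0.1,0.1,0.1,0.1,0.1,0.1,0.1]' --xyz '[[0,0,0],[0,0,0],[0,0,0.5],[0,0,0.5],[0,0,0.4],[0,0,0.2],[0,0,0],[0,0,0]]' --turn '[[0,0,0],[0,0,0],[0,0,0],[0,0,0],[0,0,0],[0,0,0],[0,0,0],[0,0,0]]'

```text
t: 21.53
tool_pos: [548.2, 139.0, 57.8]
ee_rot: [0.392, 0.92, -0.001, -0.0]
force: [0.6, 0.7, -0.1]
grip_width: 22.8
gripper_force: 24.6
```

```bash
python3 -c "
from h import *
go(549.5,138.9,50,43.8)"
```

```text
shift units [-0.04  0.03  0.31] turnz units -0.0 tool_y 43.8 t 21.5333
```

Emit:
arm_command --jaw '[0.1,0.1,0.1,0.1,0.5,0.5,0.5,0.5,0.5,0.5,0.5,0.5,0.5]' --xyz '[[-0.04,0.03,0.15],[0,0,0.1],[0,0,0.06],[0,0,0],[0,0,0],[0,0,0],[0,0,0],[0,0,0],[0,0,-0.4],[0,0,-0.8],[0,0,-0.8],[0,0,-0.8],[0,0,-0.8]]' --turn '[[0,0,0],[0,0,0],[0,0,0],[0,0,0],[0,0,0],[0,0,0],[0,0,0],[0,0,0],[0,0,0],[0,0,0],[0,0,0],[0,0,0],[0,0,0]]'

```text
t: 22.62
tool_pos: [550.0, 138.9, 142.6]
ee_rot: [0.392, 0.92, 0.0, 0.0]
force: [0.2, -0.7, 0.8]
grip_width: 42.7
gripper_force: 0.0
```

```bash
python3 -c "
from h import *
go(594,-227.7,110,43.8)"
```

```text
shift units [-11.8   -8.88   1.3 ] turnz units -0.0 tool_y 43.8 t 22.6167
```

Emit:
arm_command --jaw '[0.6,0.6,0.6,0.6,0.6,0.6,0.6,0.6,0.6,0.6,0.6,0.6,0.6,0.6,0.6,0.6,0.6,0.6]' --xyz '[[-0.7,-0.5,0],[-0.8,-0.6,0],[-0.8,-0.6,0],[-0.8,-0.6,0],[-0.8,-0.6,0],[-0.8,-0.6,0],[-0.8,-0.6,0],[-0.8,-0.6,0],[-0.8,-0.6,0],[-0.8,-0.6,0],[-0.8,-0.6,0.2],[-0.8,-0.6,0.3],[-0.8,-0.6,0.3],[-0.8,-0.6,0.3],[-0.7,-0.58,0.2],[0,0,0],[0,0,0],[0,0,0]]' --turn '[[0,0,0],[0,0,0],[0,0,0],[0,0,0],[0,0,0],[0,0,0],[0,0,0],[0,0,0],[0,0,0],[0,0,0],[0,0,0],[0,0,0],[0,0,0],[0,0,0],[0,0,0],[0,0,0],[0,0,0],[0,0,0]]'

```text
t: 24.12
tool_pos: [594.3, -226.6, 108.8]
ee_rot: [0.392, 0.92, 0.001, 0.0]
force: [-0.1, 1.2, 0.1]
grip_width: 50.8
gripper_force: 0.0
```

```bash
python3 - <<'E'
from h import *
go(594,-227.7,9.5,43.8)
T=robot.capture("top")
a=dot("top",T,(549,139,60));b=dot("side",robot.capture("side"),(549,139,60))
print("kred",cast("top",a,60),cast("side",b,60))
cv2.imwrite("pics/g6.png",cv2.resize(T[140:290,150:350],None,fx=3.5,fy=3.5)[:,:,::-1])
E
```

```text
shift units [-0.02 -0.04  3.97] turnz units 0.01 tool_y 43.8 t 24.1167
kred [[549.03366327 138.71837688]] [[551.93101136 142.37373594]]
```

View pics/g6.png

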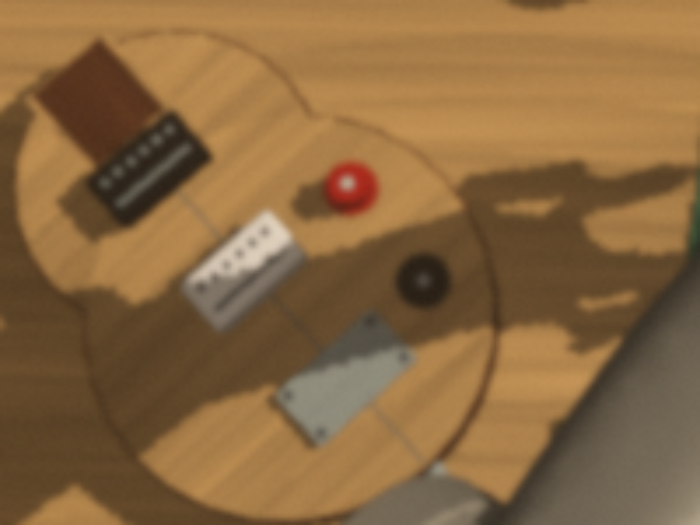

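The red knob stands centred on the red washer (crop 350,187). Black knob next.

Emit:
arm_command --jaw '[0.6,0.6,0.6,0.6,0.6,0.6,0.6,0.6,0.1,0.1,0.1,0.1,0.1,0.1,0.1]' --xyz '[[-0.02,-0.04,0.8],[0,0,0.8],[0,0,0.8],[0,0,0.7],[0,0,0.5],[0,0,0.27],[0,0,0.1],[0,0,0],[0,0,0],[0,0,0],[0,0,0],[0,0,0],[0,0,0],[0,0,0],[0,0,0]]' --turn '[[0,0,0],[0,0,0],[0,0,0],[0,0,0],[0,0,0],[0,0,0],[0,0,0],[0,0,0],[0,0,0],[0,0,0],[0,0,0],[0,0,0],[0,0,0],[0,0,0],[0,0,0]]'

```text
t: 25.47
tool_pos: [594.4, -229.1, 10.4]
ee_rot: [0.392, 0.92, 0.0, 0.001]
force: [0.3, -0.0, 6.2]
grip_width: 22.9
gripper_force: 24.7
```

```bash
python3 -c "
from h import *
go(494,92.6,110,43.8)"
```

```text
shift units [12.06  6.01 -4.  ] turnz units 0.0 tool_y 43.8 t 25.4667
```

Emit:
arm_command --jaw '[0.1,0.1,0.1,0.1,0.1,0.1,0.1,0.1,0.1,0.1,0.1,0.1,0.1,0.1,0.1,0.1,0.1,0.1,0.1,0.1]' --xyz '[[0,0,-0.5],[0,0,-0.8],[0,0,-0.9],[0,0,-0.9],[0.5,0.2,-0.9],[0.9,0.45,0],[0.9,0.45,0],[0.9,0.45,0],[0.9,0.45,0],[0.9,0.45,0],[0.9,0.45,0],[0.9,0.45,0],[0.9,0.45,0],[0.9,0.45,0],[0.9,0.45,0],[0.9,0.45,0],[0.9,0.45,0],[0.76,0.41,0],[0,0,0],[0,0,0]]' --turn '[[0,0,0],[0,0,0],[0,0,0],[0,0,0],[0,0,0],[0,0,0],[0,0,0],[0,0,0],[0,0,0],[0,0,0],[0,0,0],[0,0,0],[0,0,0],[0,0,0],[0,0,0],[0,0,0],[0,0,0],[0,0,0],[0,0,0],[0,0,0]]'

```text
t: 27.13
tool_pos: [492.6, 94.7, 109.2]
ee_rot: [0.391, 0.921, 0.0, -0.0]
force: [-0.1, -0.2, -0.4]
grip_width: 22.4
gripper_force: 24.6
```

Emit:
arm_command --jaw '[0.1,0.1,0.1,0.1,0.1,0.1,0.1]' --xyz '[[0,0,0],[0,0,0.6],[0,0,0.6],[0,0,0.5],[0,0,0.3],[0,0,0],[0,0,0]]' --turn '[[0,0,0],[0,0,0],[0,0,0],[0,0,0],[0,0,0],[0,0,0],[0,0,0]]'

```text
t: 27.72
tool_pos: [493.4, 91.9, 59.1]
ee_rot: [0.393, 0.919, -0.0, 0.0]
force: [-0.8, -0.4, -0.4]
grip_width: 22.6
gripper_force: 24.6
```

```bash
python3 -c "
from h import *
go(494,92.6,50,43.8);print(robot.observe()['grip_width'])"
```

```text
shift units [0.01 0.04 0.36] turnz units -0.03 tool_y 43.7 t 27.7167
22.595993024927854
```

Emit:
arm_command --jaw '[0.1,0.1,0.1,0.1,0.5,0.5,0.5,0.5,0.5,0.5,0.5,0.5,0.5]' --xyz '[[0,0.03,0.2],[0,0,0.1],[0,0,0.06],[0,0,0],[0,0,0],[0,0,0],[0,0,0],[0,0,0],[0,0,-0.4],[0,0,-0.8],[0,0,-0.8],[0,0,-0.8],[0,0,-0.8]]' --turn '[[0,0,0],[0,0,0],[0,0,0],[0,0,0],[0,0,0],[0,0,0],[0,0,0],[0,0,0],[0,0,0],[0,0,0],[0,0,0],[0,0,0],[0,0,0]]'

```text
t: 28.8
tool_pos: [493.9, 93.4, 141.8]
ee_rot: [0.393, 0.92, 0.0, 0.0]
force: [0.0, 0.5, 0.1]
grip_width: 42.7
gripper_force: 0.0
```

```bash
python3 -c "
from h import *
go(442,-318,110,68.1)"
```

```text
shift units [-10.45 -12.88   1.27] turnz units -6.08 tool_y 43.8 t 28.8
```

Emit:
arm_command --jaw '[0.5,0.5,0.5,0.5,0.5,0.5,0.5,0.5,0.5,0.5,0.5,0.5,0.5,0.5,0.5,0.5,0.5,0.5,0.5,0.5]' --xyz '[[-0.7,-0.8,0],[-0.75,-0.93,0],[-0.75,-0.93,0],[-0.75,-0.93,0],[-0.75,-0.93,0],[-0.75,-0.93,0],[-0.75,-0.93,0],[-0.75,-0.93,0],[-0.75,-0.93,0],[-0.75,-0.93,0],[-0.75,-0.93,0.3],[-0.75,-0.93,0.3],[-0.75,-0.93,0.3],[-0.75,-0.92,0.4],[0,0,0],[0,0,0],[0,0,0],[0,0,0],[0,0,0],[0,0,0]]' --turn '[[0,0,0],[0,0,0],[0,0,0],[0,0,0],[0,0,0],[0,0,0],[0,0,0],[0,0,0],[0,0,0],[0,0,0],[0,0,0],[0,0,0],[0,0,0],[0,0,0],[0,0,-1],[0,0,-1],[0,0,-1],[0,0,-1],[0,0,-1],[0,0,-1]]'

```text
t: 30.47
tool_pos: [442.3, -318.1, 108.4]
ee_rot: [0.191, 0.982, -0.0, 0.0]
force: [0.2, 0.1, -0.5]
grip_width: 42.4
gripper_force: 0.0
```

Emit:
arm_command --jaw '[0.5,0.5]' --xyz '[[0,0,0],[0,0,0]]' --turn '[[0,0,-0.08],[0,0,0]]'

```text
t: 30.63
tool_pos: [442.3, -318.0, 108.2]
ee_rot: [0.191, 0.982, -0.0, 0.0]
force: [-0.5, 0.4, -0.2]
grip_width: 42.8
gripper_force: 0.0
```

```bash
python3 - <<'E'
from h import *
go(441.5,-318,8,68.1)
cv2.imwrite("pics/g7.png",np.hstack([robot.capture("side")[150:340,370:530,::-1],robot.capture("top")[140:330,190:350,::-1]]).repeat(2,0).repeat(2,1))
T=robot.capture("top");print("kblk",cast("top",dot("top",T,(494,92.6,60)),60))
print(rect("side",mask(robot.capture("side"),(12,110,110),(30,255,255),(394,284,440,312)),13))
E
```

```text
shift units [ 0.03 -0.01  4.01] turnz units -0.02 tool_y 68.0 t 30.6333
kblk [[492.55248849  93.54565599]]
[ 441.5 -318.2   67.9   22.6  -21.3]
```

View pics/g7.png

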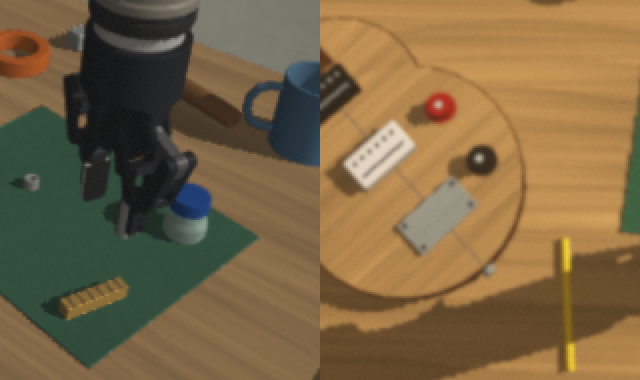

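The black knob stands on its washer (top half, 482,158), and the fingers are above the saddle, well clear of the jar.

Emit:
arm_command --jaw '[0.5,0.5,0.5,0.5,0.5,0.5,0.5,0.5,0,0,0,0,0,0,0,0]' --xyz '[[0.03,0,0.8],[0,0,0.8],[0,0,0.8],[0,0,0.7],[0,0,0.5],[0,0,0.25],[0,0,0.15],[0,0,0],[0,0,0],[0,0,0],[0,0,0],[0,0,0],[0,0,0],[0,0,0],[0,0,0],[0,0,0]]' --turn '[[0,0,0],[0,0,0],[0,0,0],[0,0,0],[0,0,0],[0,0,0],[0,0,0],[0,0,0],[0,0,0],[0,0,0],[0,0,0],[0,0,0],[0,0,0],[0,0,0],[0,0,0],[0,0,0]]' --force 40

```text
t: 32.17
tool_pos: [442.4, -318.1, 8.7]
ee_rot: [0.19, 0.982, -0.0, 0.001]
force: [-0.3, 0.3, 6.4]
grip_width: 12.5
gripper_force: 41.7
```

```bash
python3 -c "
from h import *
go(433.5,136,120,43.8)"
```

```text
shift units [ 7.09 16.72 -4.47] turnz units 6.08 tool_y 68.1 t 32.1667
```

Emit:
arm_command --jaw '[0,0,0,0,0,0,0,0,0,0,0,0,0,0,0,0,0,0,0,0]' --xyz '[[0,0,-0.5],[0,0,-0.8],[0,0,-0.9],[0,0,-0.9],[0,0,-0.9],[0.3,0.7,-0.47],[0.4,0.95,0],[0.4,0.95,0],[0.4,0.95,0],[0.4,0.95,0],[0.4,0.95,0],[0.4,0.95,0],[0.4,0.95,0],[0.4,0.95,0],[0.4,0.95,0],[0.4,0.95,0],[0.4,0.95,0],[0.4,0.95,0],[0.4,0.95,0],[0.4,0.95,0]]' --turn '[[0,0,0],[0,0,0],[0,0,0],[0,0,0],[0,0,0],[0,0,0],[0,0,0],[0,0,0],[0,0,0],[0,0,0],[0,0,0],[0,0,0],[0,0,0],[0,0,0],[0,0,0],[0,0,0],[0,0,0],[0,0,0],[0,0,0],[0,0,0]]'

```text
t: 33.83
tool_pos: [434.4, 63.1, 119.6]
ee_rot: [0.19, 0.982, 0.0, -0.0]
force: [-0.1, -0.0, -1.3]
grip_width: 12.5
gripper_force: 40.9
```

Emit:
arm_command --jaw '[0,0,0,0,0,0,0,0,0,0,0,0]' --xyz '[[0.4,0.95,0],[0.4,0.95,0],[0.39,0.82,0],[0,0,0],[0,0,0],[0,0,0],[0,0,0],[0,0,0],[0,0,0],[0,0,0],[0,0,0],[0,0,0]]' --turn '[[0,0,0],[0,0,0],[0,0,0],[0,0,0],[0,0,1],[0,0,1],[0,0,1],[0,0,1],[0,0,1],[0,0,1],[0,0,0.08],[0,0,0]]'

```text
t: 34.83
tool_pos: [432.5, 135.8, 119.4]
ee_rot: [0.392, 0.92, -0.0, -0.0]
force: [-0.3, -0.2, -0.8]
grip_width: 12.3
gripper_force: 40.9
```

```bash
python3 - <<'E'
from h import *
go(433.5,136,52.7,43.8);print(robot.observe()['grip_width'])
cv2.imwrite("pics/g8.png",robot.capture("side")[80:240,160:380,::-1].repeat(3,0).repeat(3,1))
E
```

```text
shift units [-0.02  0.03  2.67] turnz units 0.01 tool_y 43.8 t 34.8333
12.304260161855563
```

View pics/g8.png

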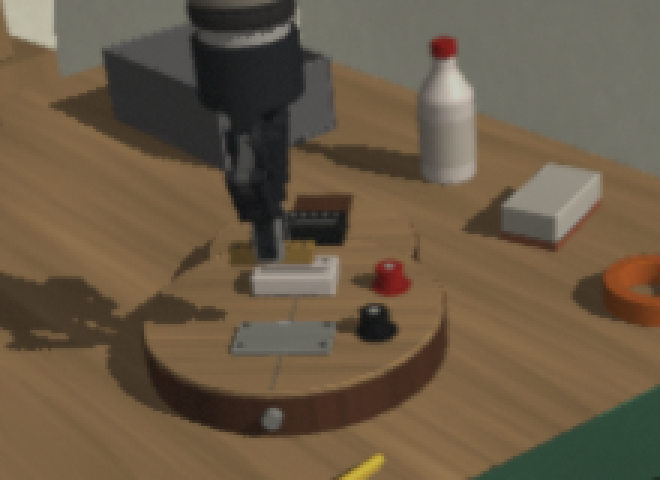

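The saddle is held level and near its middle, parallel to the plate (crop 232–315, 252). Time to lower and release it.

Emit:
arm_command --jaw '[0,0,0,0,0,0,0,0,0.4,0.4,0.4,0.4,0.4,0.4,0.4,0.4,0.4,0.4]' --xyz '[[-0.02,0.03,0.6],[0,0,0.6],[0,0,0.6],[0,0,0.4],[0,0,0.25],[0,0,0.15],[0,0,0.06],[0,0,0],[0,0,0],[0,0,0],[0,0,0],[0,0,0],[0,0,-0.4],[0,0,-0.8],[0,0,-0.8],[0,0,-0.9],[0,0,-0.9],[0,0,-0.9]]' --turn '[[0,0,0],[0,0,0],[0,0,0],[0,0,0],[0,0,0],[0,0,0],[0,0,0],[0,0,0],[0,0,0],[0,0,0],[0,0,0],[0,0,0],[0,0,0],[0,0,0],[0,0,0],[0,0,0],[0,0,0],[0,0,0]]'

```text
t: 36.38
tool_pos: [433.7, 136.3, 172.2]
ee_rot: [0.393, 0.92, 0.0, 0.0]
force: [0.1, -0.5, -0.3]
grip_width: 33.9
gripper_force: 0.0
```

Emit:
arm_command --jaw '[0.4,0.4,0.4,0.4,0.4,0.4,0.4,0.4,0.4,0.4,0.4,0.4,0.4,0.4,0.4]' --xyz '[[-0.7,-0.8,0],[-0.7,-0.8,0],[-0.7,-0.8,0],[-0.7,-0.8,0],[-0.7,-0.8,0],[-0.7,-0.8,0],[-0.7,-0.8,0],[-0.7,-0.8,0],[-0.7,-0.8,0],[-0.7,-0.8,0],[-0.7,-0.8,0],[-0.7,-0.8,0],[0,0,0],[0,0,0],[0,0,0]]' --turn '[[0,0,0],[0,0,0],[0,0,0],[0,0,0],[0,0,0],[0,0,0],[0,0,0],[0,0,0],[0,0,0],[0,0,0],[0,0,0],[0,0,0],[0,0,0],[0,0,0],[0,0,0]]'

```text
t: 37.63
tool_pos: [405.9, -180.6, 170.7]
ee_rot: [0.392, 0.92, 0.001, 0.0]
force: [0.1, -0.1, 0.7]
grip_width: 34.0
gripper_force: 0.0
```

```bash
python3 - <<'E'
from h import *
T=robot.capture("top");S=robot.capture("side")
a=cv2.resize(T[140:290,150:350],(600,450));b=cv2.resize(S[130:230,200:310],(495,450))
o=np.hstack([a,b]);cv2.imwrite("pics/end.png",cv2.resize(o,(800,328))[:,:,::-1])
m=mask(T,(12,120,60),(30,255,255),(222,225,275,272));print("saddle",rect("top",m,60),(m>0).sum())
E
```

```text
saddle [430.8 135.4 109.3  95.1 -88.9] 1860
```

View pics/end.png

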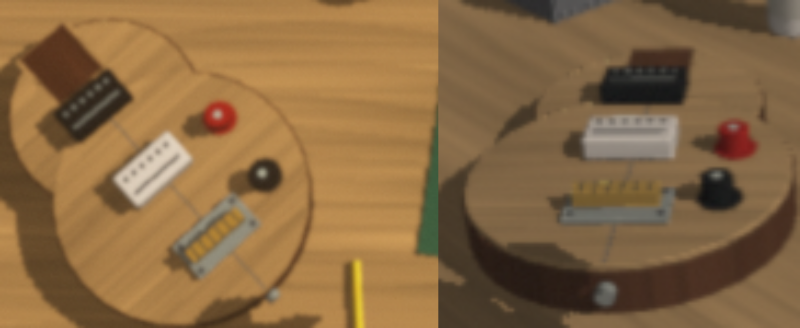

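The final picture shows the saddle flat and centred on the plate (215,235), both pickups square on the line, both knobs on their washers, and the gripper clear of everything. Handing in.

```bash
python3 -c "
from h import *
print(cast('top',[[247.8,246.9]],60));print(robot.finish_job())"
```

```text
[[432.66006058 135.47428925]]
the job is handed in; nothing more can be done
None
```

The dry fit is laid out and handed in at about 38 s; the last pictures show all five parts in place within tolerance and released, and the jar was never touched. The hand-in returned no verdict.

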